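Open the roll bin by its lever and ease it shut

TASK

Press the red-topped lever of the roll bin all the way down with your fingertips so that its lid opens fully, and keep it open for about two seconds so the customer can see the rolls. Then let the lever come up slowly under your fingers so that the lid comes down gently and does not slam, and take your hand away with the bin shut. Do not touch the lid itself, and leave the jam jar, the tongs and the basket where they are.

Things in the scene. Friction and masses are not known exactly. Their poses are not given: they have to be found in the camera images.
- bin: Pine roll bin, fixed on the counter, 220 mm deep (own x) by 260 mm wide (own y) by 150 mm high without the lid. Origin: centre of its underside, on the counter; z up. Its front, with the lever, faces its own -x; the lid's hinge runs along the top of its back (+x) wall. Place and heading differ each time.
- lever_pad (a point): Centre of the top of the lever's red press pad, 52 mm (bin x) by 92 mm (bin y). Moves with the lever. Lever up: 194 mm from the bin's origin along bin -x (84 mm before the front wall), 119 mm above the counter, pad rising 0.15 rad to its free end. Fully down: 78 mm above the counter, same place from above within 5 mm, sloping down 0.21 rad. A red lip hangs 13 mm below the free end.
- lever (a joint): Lever angle, rad: 0 = up (rest), 0.36 = fully down on a solid stop. Pivot inside the bin, 115 mm behind the pad centre, 95 mm above the counter. The lid's weight pushes it up: about 7 to 13 N straight down on the pad centre starts it, about half of that holds it down. Let go, it flies up and the lid slams.
- lid (a joint): Lid angle, rad: 0 = shut, 1.08 = fully open. Linked to the lever: turns 3 times as far as the lever, and falls shut by its weight when nothing holds the lever down.
- lid_edge (a point): Middle of the free front edge of the lid, a clear panel in a pine frame, 222 mm from hinge to edge, 262 mm wide, 11 mm thick. Shut: 157 mm above the counter, over the bin's front wall, 113 mm from the bin's origin along bin -x. It swings up and back, away from the lever, to 350 mm above the counter.
- jam_mid (a point): Middle of a standing amber jam jar with a red cap, 64 mm across and 105 mm high, loose; beside the lever, at least 105 mm from the pad's centre. Leave alone.
- tongs_mid (a point): Middle of steel bread tongs lying on the counter, about 220 mm long, 50 mm wide and 8 mm high, loose; in front of the lever, at least 60 mm from the end of the lever. Leave alone.
- basket_mid (a point): Middle (30 mm up) of a small wooden tray basket with two brown loaves, 150 x 200 mm and 72 mm high over the loaves, loose; farther out in front of the lever. Leave alone.

How it is judged (in metres and radians):
On the way, in this order (a step that is already met when the one before it is completed fails the run):
1. the lid stands open (past 0.92 rad of 1.08) for 1.5 s (value of joint lid above 0.92 rad), for 1.5 s.
2. the lid is shut again (value of joint lid below 0.05 rad), for 0.2 s.
At the end, for the whole second after the job is handed in: The lid is shut (under 0.05 rad) and still (under 0.05 rad/s), the lever is up (under 0.02 rad), and the jar, tongs and basket are within 20 mm of where they began (value of joint lid below 0.05 rad and value of joint lever below 0.02 rad and velocity of joint lid between -0.05 and 0.05 rad/s and not (distance of jam_mid from where it was at the start of the episode above 0.02 m) and not (distance of tongs_mid from where it was at the start of the episode above 0.02 m) and not (distance of basket_mid from where it was at the start of the episode above 0.02 m)); the robot touches nothing.
It fails at once if the lid slams: within its last 0.35 rad it falls faster than 1.5 rad/s (value of joint lid below 0.35 rad and velocity of joint lid below -1.5 rad/s).
It fails at once if the robot touches the lid (over 1 N) (contact force between any of the fingers, the arm and lid above 1 N).
It fails at once if the jar, tongs or basket is lifted, carried or pushed more than 20 mm (distance of any of jam_mid, tongs_mid, basket_mid from where it was at the start of the episode above 0.02 m).
It also fails if it takes over 42 s, if anything falls off the work surface, if the arm or the gripper's body presses on something with over 40 N, if the wrist force passes 120 N, or if a joint passes its speed limit or range.

ROBOT

A 6-joint arm with a two-finger parallel gripper is mounted at the origin on the work surface. World frame = base frame: x ahead of the robot, y to its left, z up, the work surface at z = 0. Lengths are in mm, angles in rad, forces in N, time in s.
With the tool pointing down it reaches from about 400 to 925 mm from the base axis. Payload 12.5 kg.
Tool frame: the origin (TCP) lies at the very end of the fingers, on their centre line; the grasp point (between the pads) lies 19 mm behind it; z points along the fingers, y is the line along which they close (so a half turn about z gives the same grasp; the last joint's range is limited). The gripper opens to 95 mm and grips with 3 to 60 N. Pads are 20 mm wide; open, the fingers measure 119 mm over their backs; the gripper's body (75 mm by 180 mm) begins 59 mm behind the grasp point.
Start: joints at [1.047, 0.491, 1.559, -0, 1.092, -0.106], TCP at [253.58, 571.265, 214.661] pointing down, gripper open.
Joint ranges: [-3.1, 3.1], [-0.84, 2.19], [0.05, 2.79], [-1.13, 4.28], [0.06, 2.93], [-2.69, 2.69]. Speed limits (rad/s): [2.22, 2.22, 2.79, 3.14, 3.14, 3.14].

INTERFACE

Orientations are given as a unit quaternion [w, x, y, z].
In Python, from cell import read_state, snapshot, close_job gives the robot as it stands.
- The arm moves only by the tool servo_tool, never from a script. Its argument "moves" is a list that holds one entry, the list of rows, each a list of 5 numbers: the shift along the tool's x, y, z in m, then the turn about the tool's z in rad, then the opening, from -1 (shut) to 1 (fully open). A call has 1 to 5 rows; each row shifts and turns the commanded pose from where the row before left it, along the tool's axes as they then stand; what a row does not reach is not made up. A row lasts 1/8 s, in which the tool goes at most 62.5 mm and 10.7 degrees, less where a joint would pass 70% of its speed; a pose out of reach is approached as far as the arm can. A call is refused whole if a number of a shift passes 0.0625 or a number of a turn 0.188, either way. A call with a gripper value outside its range is refused whole. The fingers move at their own pace and stop on an object; the grip force is fixed at half the most. Time passes only in rows, so rows that do not move let the fingers close. It gives the time, the measured TCP pose, the force, the opening and the grip force at its end, in the units of the state.
- read_state(): the state, without advancing time (a new reading comes with each control period).
- snapshot(name): name is "scene" or "top"; returns a dict with "img" (400x640x3 uint8, blue, green, red), "fx", "fy", "cx", "cy" (pixels), "dist_coeffs" ([k1, k2, p1, p2, k3] as OpenCV has them; the pictures are not rectified), "R" (3x3) and "t" (3): a world point X has camera coordinates R X + t. Camera axes: x right, y down, z forward; pixel columns grow to the right and rows downward; lengths in mm; the calibration is good to about 2 mm. A picture is of the moment at which its call begins. There is no depth.
- close_job(): hands the job in; it is judged then, once.
The state is a dict: "t": time; "joint_pos": joint angles; "joint_vel": joint speeds; "joint_efforts": joint torques, N m; "ee_pos": TCP position; "orientation": TCP orientation; "wrist_force": force on the tool from outside, world axes, zero at the start; "ft_torque": the same for the moment, N m; "grip_width": finger opening in mm; "finger_force": force on a finger pad.
Only numpy, scipy, OpenCV 4.12 (cv2) and the standard library are available. Lean on these libraries where they do the work, as an engineer would, in place of code of your own. Each camera call takes 0.05 s, during which the arm holds its last target. There are 200 camera calls.

## Working session

There is one attempt and no reset: what is moved stays moved. The work goes in short steps, Python scripts to look and compute and a tool call to move; the robot and the scene stay as the last step left them, time stands still between calls to the robot, and variables do not carry over. Pictures are saved under pics/ and viewed, at most 10 in all, crops included, and the job is handed in when it is done.

Besides the shell and the picture viewer there is one more tool, called after "Call:" as name([rows], argument=value, ...), one row to a line, values as JSON. servo_tool: Moves the arm, as the interface text tells. Its arguments: {"type":"object","properties":{"moves":{"type":"array"}},"required":["moves"]}

```bash
mkdir -p pics; python3 - <<'E'
from cell import *
import cv2,pickle
s=read_state();print(s)
for n in("scene","top"):
    d=snapshot(n);cv2.imwrite(f"pics/{n}0.png",d["img"]);pickle.dump(d,open(n+".pkl","wb"))
    print(n,d["fx"],d["t"],d["R"])
E
```

```text
{'t': 0.0, 'joint_pos': array([ 1.04740152e+00,  4.91570949e-01,  1.55944095e+00, -7.62038822e-06,
        1.09169744e+00, -1.05588977e-01]), 'joint_vel': array([-0.00193181, -0.00015886,  0.0016852 , -0.00263415,  0.00153873,
        0.00071382]), 'joint_efforts': array([-1.72152089e-03, -6.12676692e+01, -2.58177406e+01,  6.91392459e-02,
        4.84309229e-02, -1.26349960e-04]), 'ee_pos': array([253.45193509, 571.04139324, 214.05760047]), 'orientation': array([-1.69498532e-04,  2.07385038e-01,  9.78259237e-01, -5.32000487e-04]), 'wrist_force': array([ 0.30823012,  0.46382628, -0.36978346]), 'ft_torque': array([-0.04074541, -0.02151859,  0.01999935]), 'finger_force': 0.0, 'grip_width': 95.50530642438306}
scene 484.06087229074495 [-420.48713383 -153.13046665 1433.97586858] [[ 0.71440103  0.69949523 -0.01837361]
 [ 0.50149116 -0.53013665 -0.68371175]
 [-0.48799363  0.47923018 -0.72952084]]
top 493.13595711879924 [ 112.68803437  565.17347448 1083.08471509] [[-0.10073716 -0.99490833  0.00307131]
 [-0.97351657  0.09793347 -0.20657812]
 [ 0.20522551 -0.02380007 -0.97842529]]
```

View pics/scene0.png

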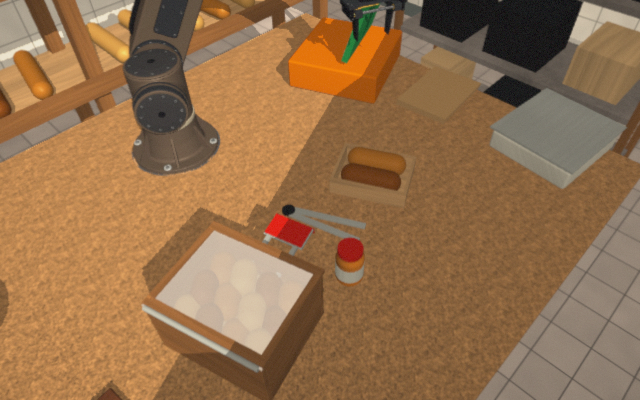

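View pics/top0.png

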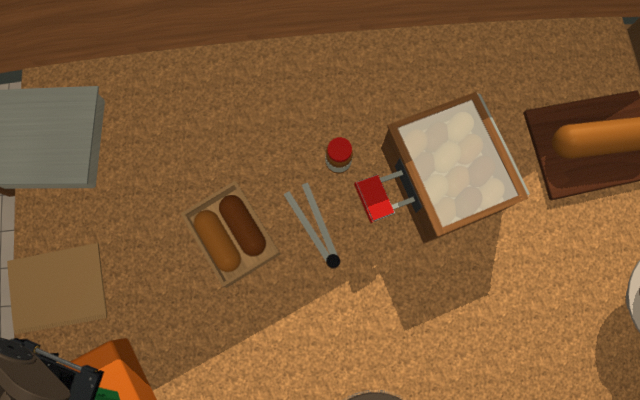

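The scene view shows the pad at about (290,230), the jar at (350,260) and the tongs at (320,220). In the top view the pad is at (375,198), the jar cap at (340,150), the tongs at (315,225), and the bin lid corners at about (388,130), (476,95), (525,195) and (430,240).

```bash
cat > h.py <<'E'
import cv2,numpy as np,pickle
def ray(d,px):
    K=np.array([[d["fx"],0,d["cx"]],[0,d["fy"],d["cy"]],[0,0,1]])
    u=cv2.undistortPoints(np.array(px,float).reshape(-1,1,2),K,np.array(d["dist_coeffs"]))[:,0]
    R=np.array(d["R"]);return -R.T@np.array(d["t"]),np.c_[u,np.ones(len(u))]@R
def onz(d,px,z):
    c,r=ray(d,px);return c+r*((z-c[2])/r[:,2])[:,None]
def red(d):
    h=cv2.cvtColor(d["img"],cv2.COLOR_BGR2HSV)
    m=(((h[...,0]<5)|(h[...,0]>174))&(h[...,1]>200)&(h[...,2]>110)).astype(np.uint8)
    return [c for c in cv2.findContours(m,0,1)[0] if cv2.contourArea(c)>80]
E
python3 - <<'E'
from h import *
np.set_printoptions(precision=1,suppress=True)
T=pickle.load(open("top.pkl","rb"));S=pickle.load(open("scene.pkl","rb"))
for n,d in(("top",T),("scene",S)):
    for c in red(d):
        r=cv2.minAreaRect(c);b=cv2.boxPoints(r)
        print(n,r,"\n",onz(d,b,119),onz(d,[r[0]],119))
print("jar",onz(T,[[340,148]],105))
print("lid",onz(T,[[388,130],[476,95],[525,195],[430,240]],157))
print("tongs",onz(T,[[333,261],[287,194],[306,184]],8))
E
python3 -c "
import cv2
a=cv2.imread('pics/top0.png')[120:260,260:460];cv2.imwrite('pics/c.png',cv2.resize(a,None,fx=4,fy=4))"
```

```text
top ((375.24139404296875, 196.89659118652344), (40.967613220214844, 21.796871185302734), 66.80140686035156) 
 [[589.9 -18.1 119. ]
 [605.  -64.7 119. ]
 [517.1 -89.5 119. ]
 [502.7 -43.5 119. ]] [[553.3 -53.9 119. ]]
top ((339.25, 148.75001525878906), (22.62741470336914, 23.33452033996582), 45.0) 
 [[674.   49.2 119. ]
 [709.2   8.2 119. ]
 [668.  -23.4 119. ]
 [633.4  17.5 119. ]] [[671.   12.9 119. ]]
scene ((350.0, 250.0), (22.0, 24.0), 90.0) 
 [[651.1   1.7 119. ]
 [688.   36.9 119. ]
 [725.3  -6.3 119. ]
 [689.8 -40.2 119. ]] [[688.9  -2.4 119. ]]
scene ((287.8706970214844, 229.30174255371094), (41.492835998535156, 21.402952194213867), 23.198591232299805) 
 [[520.9 -91.7 119. ]
 [491.9 -41.  119. ]
 [587.6 -15.5 119. ]
 [612.4 -65.5 119. ]] [[554.2 -53.7 119. ]]
jar [[677.   10.1 105. ]]
lid [[ 691.3  -95.4  157. ]
 [ 756.  -305.6  157. ]
 [ 517.2 -374.4  157. ]
 [ 442.6 -152.3  157. ]]
tongs [[432.   49.8   8. ]
 [604.4 144.1   8. ]
 [624.6  95.9   8. ]]
```

View pics/c.png

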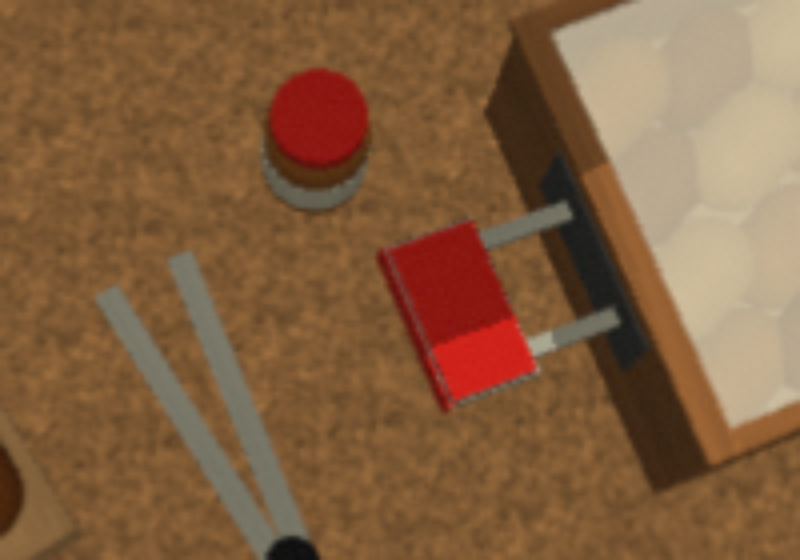

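Call:
servo_tool([
  [[0,0,-0.06,0,-1],[-0.045,-0.038,0,0,-1],[-0.045,-0.038,0,0,-1],[-0.045,-0.038,0,0,-1],[-0.045,-0.038,0,0,-1]],
])

```text
t: 0.72
ee_pos: [356.8, 357.5, 274.5]
orientation: [-0.0, 0.207, 0.978, -0.0]
wrist_force: [0.8, -0.2, -0.2]
grip_width: 50.4
finger_force: 0.0
```

Call:
servo_tool([
  [[-0.045,-0.038,0,0,-1],[-0.045,-0.038,0,0,-1],[-0.045,-0.038,0,0,-1],[-0.045,-0.038,0,0,-1],[-0.045,-0.038,0,0,-1]],
])

```text
t: 1.35
ee_pos: [485.4, 92.5, 274.6]
orientation: [-0.0, 0.207, 0.978, 0.0]
wrist_force: [0.0, 0.1, 0.5]
grip_width: 2.4
finger_force: 0.0
```

Call:
servo_tool([
  [[0,0,0,0.17,-1],[0,0,0,0.17,-1],[0,0,0,0.17,-1],[0,0,0,0.17,-1],[0,0,0,0.17,-1]],
])

```text
t: 1.98
ee_pos: [484.8, 94.3, 274.4]
orientation: [-0.0, 0.595, 0.804, -0.0]
wrist_force: [-0.9, 1.2, 0.3]
grip_width: 0.4
finger_force: 0.0
```

```bash
cat > w.py <<'E'
from cell import *
import numpy as np
from scipy.spatial.transform import Rotation as Ro
np.set_printoptions(precision=3,suppress=True)
s=read_state();q=s["orientation"];R=Ro.from_quat([q[1],q[2],q[3],q[0]]).as_matrix()
print(s["t"],s["ee_pos"],s["wrist_force"],s["grip_width"],s["joint_pos"]);print(R)
print("yaw err deg",np.degrees(np.arctan2(R[1,1],R[0,1])-np.arctan2(.29,.957)))
print("tool delta to pad",R.T@(np.array([554,-54,119])-s["ee_pos"]))
E
python3 w.py
```

```text
1.975 [484.806  94.327 274.391] [-0.941  1.22   0.338] 0.42222201784925295 [ 0.058  0.241  1.788  0.     1.114 -0.239]
[[-0.293  0.956 -0.001]
 [ 0.956  0.293  0.   ]
 [ 0.    -0.001 -1.   ]]
yaw err deg 0.17696584016159875
tool delta to pad [-162.127   22.785  155.34 ]
```

Call:
servo_tool([
  [[-0.052,0.0075,0,0,-1],[-0.052,0.0075,0,0,-1],[-0.054,0.008,0.02,0,-1],[0,0,0.055,0,-1],[0,0,0.055,0,-1]],
])

```text
t: 2.6
ee_pos: [554.0, -50.3, 143.0]
orientation: [0.0, 0.593, 0.805, 0.0]
wrist_force: [0.8, 0.3, -0.2]
grip_width: 0.1
finger_force: 0.0
```

```bash
python3 w.py; python3 - <<'E'
from cell import *
import cv2
a=snapshot("top")["img"][120:260,260:460];b=snapshot("scene")["img"][160:300,200:400]
cv2.imwrite("pics/d.png",cv2.resize(cv2.hconcat([a,b]),None,fx=2,fy=2))
E
```

```text
2.6 [553.999 -50.334 143.017] [ 0.818  0.312 -0.212] 0.11965520193545742 [-0.209  0.479  1.808  0.     0.854 -0.511]
[[-0.297  0.955  0.   ]
 [ 0.955  0.297  0.   ]
 [-0.     0.    -1.   ]]
yaw err deg 0.4255576371854808
tool delta to pad [-3.498 -1.099 24.017]
```

View pics/d.png

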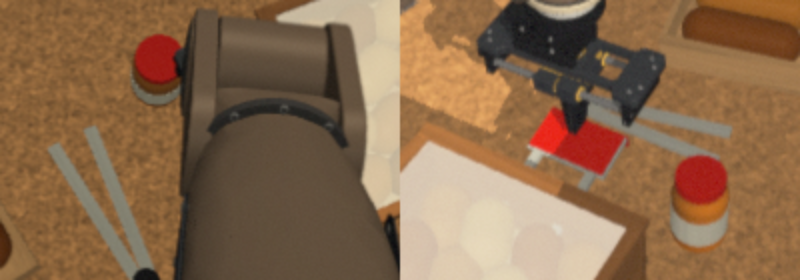

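The fingertips stand over the pad (crop right, about (575,130)), clear of the lid. The top view is blocked by the arm. Next I press.

Call:
servo_tool([
  [[0,0,0.007,0,-1],[0,0,0.007,0,-1],[0,0,0.007,0,-1],[0,0,0.007,0,-1],[0,0,0.007,0,-1]],
])

```text
t: 3.32
ee_pos: [554.3, -49.0, 110.4]
orientation: [0.0, 0.592, 0.806, 0.001]
wrist_force: [-1.9, 5.4, 7.4]
grip_width: 0.9
finger_force: 3.9
```

Call:
servo_tool([
  [[0,0,0.005,0,-1],[0,0,0.005,0,-1],[0,0,0.005,0,-1],[0,0,0.004,0,-1],[0,0,0.003,0,-1]],
])

```text
t: 3.95
ee_pos: [554.3, -49.0, 88.1]
orientation: [0.0, 0.592, 0.806, 0.0]
wrist_force: [-1.5, 3.4, 5.8]
grip_width: 0.5
finger_force: 2.9
```

Call:
servo_tool([
  [[0,0,0.003,0,-1],[0,0,0.003,0,-1],[0,0,0.001,0,-1],[0,0,0.001,0,-1],[0,0,0,0,-1]],
])

```text
t: 4.58
ee_pos: [554.3, -49.7, 79.7]
orientation: [0.0, 0.592, 0.806, 0.0]
wrist_force: [1.3, 0.3, 3.1]
grip_width: 0.5
finger_force: 1.6
```

Call:
servo_tool([
  [[0,0,0.001,0,-1],[0,0,0.001,0,-1],[0,0,0,0,-1]],
])

```text
t: 4.95
ee_pos: [554.6, -49.7, 79.1]
orientation: [0.001, 0.592, 0.806, 0.0]
wrist_force: [-3.1, 1.0, 20.5]
grip_width: 0.3
finger_force: 10.0
```

On the stop. I hold here and check with a picture.

Call:
servo_tool([
  [[0,0,0,0,-1],[0,0,0,0,-1],[0,0,0,0,-1],[0,0,0,0,-1],[0,0,0,0,-1]],
])

```text
t: 5.58
ee_pos: [554.6, -49.8, 79.1]
orientation: [0.001, 0.592, 0.806, 0.0]
wrist_force: [-3.1, 0.9, 20.1]
grip_width: 0.7
finger_force: 10.0
```

Call:
servo_tool([
  [[0,0,0,0,-1],[0,0,0,0,-1],[0,0,0,0,-1],[0,0,0,0,-1],[0,0,0,0,-1]],
])

```text
t: 6.2
ee_pos: [554.5, -49.8, 79.1]
orientation: [0.001, 0.592, 0.806, 0.0]
wrist_force: [-3.4, 0.5, 19.7]
grip_width: 0.5
finger_force: 10.0
```

Call:
servo_tool([
  [[0,0,0,0,-1],[0,0,0,0,-1],[0,0,0,0,-1],[0,0,0,0,-1],[0,0,0,0,-1]],
])

```text
t: 6.82
ee_pos: [554.6, -49.8, 79.1]
orientation: [0.001, 0.592, 0.806, 0.0]
wrist_force: [-2.8, 0.6, 19.8]
grip_width: 0.4
finger_force: 10.0
```

```bash
python3 - <<'E'
from cell import *
import cv2
cv2.imwrite("pics/e.png",snapshot("scene")["img"])
E
```

```text
(no output)
```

View pics/e.png

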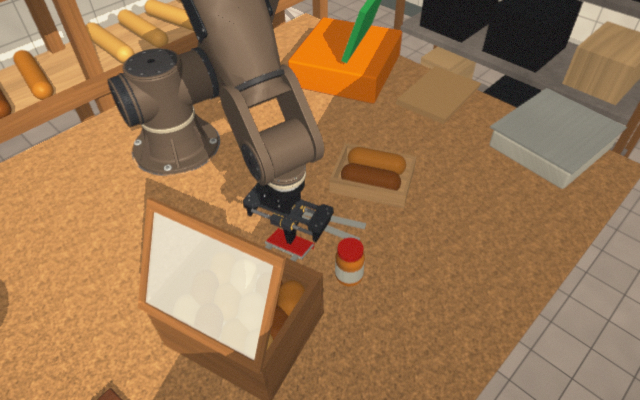

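The lid, at about (210,280), stands fully open, and the jar, tongs and basket haven't moved. Now a slow release.

Call:
servo_tool([
  [[0,0,-0.001,0,-1],[0,0,-0.002,0,-1],[0,0,-0.002,0,-1],[0,0,-0.002,0,-1],[0,0,-0.002,0,-1]],
])

```text
t: 7.5
ee_pos: [553.9, -49.4, 86.6]
orientation: [-0.0, 0.592, 0.806, 0.0]
wrist_force: [0.5, 2.7, 3.0]
grip_width: 0.5
finger_force: 1.6
```

Call:
servo_tool([
  [[0,0,-0.002,0,-1],[0,0,-0.002,0,-1],[0,0,-0.002,0,-1],[0,0,-0.002,0,-1],[0,0,-0.002,0,-1]],
])

```text
t: 8.12
ee_pos: [553.9, -49.5, 96.8]
orientation: [-0.0, 0.592, 0.806, -0.0]
wrist_force: [-1.9, 4.2, 4.1]
grip_width: 0.2
finger_force: 2.6
```

Call:
servo_tool([
  [[0,0,-0.002,0,-1],[0,0,-0.002,0,-1],[0,0,-0.002,0,-1],[0,0,-0.002,0,-1],[0,0,-0.002,0,-1]],
])

```text
t: 8.75
ee_pos: [554.1, -49.9, 106.9]
orientation: [0.0, 0.592, 0.806, -0.0]
wrist_force: [-0.7, 0.5, 5.2]
grip_width: 0.4
finger_force: 2.6
```

Call:
servo_tool([
  [[0,0,-0.0015,0,-1],[0,0,-0.0015,0,-1],[0,0,-0.0015,0,-1],[0,0,-0.0015,0,-1],[0,0,-0.0015,0,-1]],
])

```text
t: 9.38
ee_pos: [554.4, -50.6, 114.5]
orientation: [0.001, 0.592, 0.806, -0.0]
wrist_force: [-0.9, -3.8, 6.2]
grip_width: 0.3
finger_force: 2.7
```

Call:
servo_tool([
  [[0,0,-0.0015,0,-1],[0,0,-0.0015,0,-1],[0,0,-0.0015,0,-1],[0,0,-0.0015,0,-1],[0,0,-0.0015,0,-1]],
])

```text
t: 10.0
ee_pos: [554.2, -49.5, 121.7]
orientation: [0.0, 0.592, 0.806, 0.0]
wrist_force: [0.7, -0.5, 0.3]
grip_width: 0.4
finger_force: 0.2
```

Call:
servo_tool([
  [[0,0,-0.0015,0,-1],[0,0,-0.0015,0,-1],[0,0,-0.0015,0,-1],[0,0,-0.002,0,-1],[0,0,-0.003,0,-1]],
])

```text
t: 10.62
ee_pos: [554.0, -49.5, 131.2]
orientation: [-0.0, 0.592, 0.806, 0.0]
wrist_force: [-0.6, -0.8, 0.3]
grip_width: 0.2
finger_force: 0.0
```

Call:
servo_tool([
  [[0,0,-0.02,0,-1],[0,0,-0.04,0,-1],[0,0,-0.05,0,-1],[0,0,-0.03,0,-1],[0,0,0,0,-1]],
])

```text
t: 11.25
ee_pos: [554.7, -49.7, 273.4]
orientation: [0.002, 0.592, 0.806, 0.001]
wrist_force: [0.0, 0.7, -1.0]
grip_width: 0.4
finger_force: 0.0
```

Call:
servo_tool([
  [[0.05,0,0,0,-1],[0.05,0,0,0,-1],[0.05,0,0,0,-1],[0,0,0,0,-1],[0,0,0,0,-1]],
])

```text
t: 11.88
ee_pos: [509.2, 93.4, 270.4]
orientation: [-0.0, 0.592, 0.806, -0.0]
wrist_force: [0.3, -0.6, 0.3]
grip_width: 0.5
finger_force: 0.0
```

```bash
python3 - <<'E'
from cell import *
import cv2
cv2.imwrite("pics/f.png",snapshot("scene")["img"])
E
```

```text
(no output)
```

View pics/f.png

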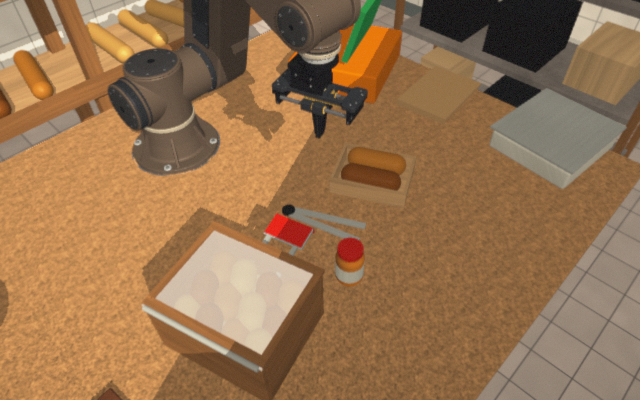

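The bin is shut, the lever is up with its pad at (290,230), and everything else is where it began.

```bash
python3 -c "
from cell import *
print(close_job())"
```

```text
the job is handed in; nothing more can be done
None
```

I pressed the lever to its stop, held the lid open for about two seconds, let it down slowly under the fingers, and handed the job in; the last picture showed the bin shut and the jar, tongs and basket unmoved, but no verdict came back.

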